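# Unplug and unload the tested router

## Robot

A 7-joint arm with a two-finger parallel gripper is mounted at the origin on the work surface. World frame = base frame: x ahead of the robot, y to its left, z up, the work surface at z = 0. Lengths are in m, angles in rad, forces in N, time in s.
With the tool pointing down it reaches from about 0.4 to 0.85 m from the base axis. Payload 4.4 kg.
Tool frame: the origin (TCP) lies on the mounting face of the last link; the fingertips stand 199 mm ahead of it and the grasp point (between the pads) lies 180 mm ahead of it; z points along the fingers, y is the direction in which the jaws open and shut (so a half turn about z gives the same grasp; the last joint's range is limited). The gripper opens to 94 mm and grips with 3 to 60 N. Pads are 16 mm wide; open, the fingers measure 119 mm over their backs; the gripper's body (75 mm by 177 mm) begins 78 mm behind the grasp point.
Start: joints at [1.242, 0.628, 0.038, 1.517, -0.027, 0.996, -0.02], TCP at [0.169, -0.628, 0.405] pointing down, gripper open.
Joint ranges: [-3.06, 3.06], [-0.37, 2.12], [-1.25, 1.32], [0.18, 2.47], [-1.1, 4.24], [0.23, 1.98], [-2.94, 2.94]. Speed limits (rad/s): [2.57, 2.57, 3.14, 3.14, 3.14, 3.14, 3.14].

## Interface

Orientations are given as a unit quaternion [x, y, z, w].
In Python, from rig import arm gives the robot as it stands. The module is installed in compiled form; this text tells all that it offers.
- The arm moves only by the tool carry_out, never from a script. Its argument "increments" is a list of rows, each a list of 5 numbers: the opening, from -1 (shut) to 1 (fully open), so that 0 is half open, then the shift along the world's x, y, z in mm, then the turn about the world's z in rad. A call has 1 to 20 rows; each row shifts and turns the commanded pose from where the row before left it; what a row does not reach is not made up. A row lasts 1/10 s, in which the tool goes at most 50 mm and 8.59 degrees, less where a joint would pass 70% of its speed; a pose out of reach is approached as far as the arm can. A call is refused whole if a number of a shift passes 50 or a number of a turn 0.15, either way. A call with a gripper value outside its range is refused whole. The fingers move at their own pace and stop on an object; the grip force is fixed at half the most. Time passes only in rows, so rows that do not move let the fingers close. It gives the time, the measured TCP pose, the force and the opening at its end, in the units of the state.
- arm.get_obs(): the state, without advancing time (a new reading comes with each control period).
- arm.camera(name): name is "side" or "top"; returns the picture (400x640x3 uint8, red, green, blue); there is no depth.
- arm.camera_info(name): a dict with "camera_matrix" (3x3 intrinsics, pixels), "k1" (the pictures are not rectified: a ray, as slopes to the right and down, at radius r is drawn at 1 + k1 r^2 times it, then the intrinsics apply), "pose" (4x4, takes a point from camera to world coordinates). Camera axes: x right, y down, z forward; pixel columns grow to the right and rows downward; lengths in m; the calibration is good to about 2 mm. A picture is of the moment at which its call begins. camera_info takes no time and is no camera call.
- arm.hand_in(): hands the job in, once; it reports no verdict.
The state is a dict: "clock": time; "q": joint angles; "qd": joint speeds; "joint_torque": joint torques, N m; "tcp_pos": TCP position; "orientation": TCP orientation; "wrist_force": force on the tool from outside, world axes, zero at the start; "ft_torque": the same for the moment, N m; "width": finger opening in m.
Only numpy, scipy, OpenCV 4.12 (cv2) and the standard library are available. Lean on these libraries where they do the work, as an engineer would, in place of code of your own. Each camera call takes 0.05 s, during which the arm holds its last target. There are 200 camera calls.

## Task

The router in the test nest has passed its test: pull the test plug straight back out of its guide rails, against its spring catches, leaving the router in the nest, and park the plug standing flat on its base inside the rim of the parking plate. Then lift the router out and lay it flat, aerials up, in the low-walled outgoing tray, setting it down gently rather than dropping it. Let go of everything and leave the flask, the screwdriver, the roll of tape and the small black box where they are.

Things in the scene. Friction and masses are not known exactly. Their poses are not given: they have to be found in the camera images.
- nest: Test nest, fixed: black plate 12 mm thick, x = -95 to +75, y = -95 to +95 mm from its origin, which lies on the bench at its underside; z up. Plug slide on its -x half, router seat on its +x half; the plug comes out along -x. Low locators, tops 26 mm above the bench, stand round the router's corners (|y| over 46 mm behind it, over 76 mm in front); the middle of its front and back is free.
- dock (a point): Nest point (x -45, y 0, z 12 mm) where the plug's origin is while plugged in; axes as the nest's. Steel rails (nest x -55 to -10, |y| 50 to 72 mm, tops 31 mm above the bench) overhang the plug's flanges: it cannot be lifted until it has slid 50 mm. A sprung ball in each rail catches a notch in the plug's side; together they hold it with 10 to 20 N for the first few mm.
- seat (a point): Nest point (x 33, y 0, z 12 mm), on the plate's top, where the router's origin is while seated; axes as the nest's.
- plug: Test plug, loose, 0.2 to 0.3 kg: grey metal block 80 (x) x 96 (y) x 24 mm high, 116 mm over its 12 mm high side flanges; two black noses, 19 mm long, at its +x end sit in the router's sockets. On top a black upright grip plate, 16 thick (x) x 44 wide (y), from 24 to 64 mm above the underside, centred at x = -15 mm. Origin: centre of the block's underside; z up; plugged in, axes as the nest's.
- router: Router, loose, 0.25 to 0.45 kg: white bar-shaped box 56 (x) x 170 (y) x 38 mm high. Two black upright aerials, 10 mm thick (15 mm at the foot), on top at x = 16, y = -74 and +74 mm, reach 125 mm above its underside. Sockets for the plug in its front (-x) face at |y| = 23 to 49 mm. Origin: centre of its underside; z up; seated, axes as the nest's.
- park: Parking plate, fixed: light grey plate 130 (x) x 160 (y) x 4 mm thick with a 5 mm wide rim that stands 10 mm above the bench; inside the rim 120 x 150 mm. Origin: centre of its underside, on the bench; z up.
- tray: Outgoing tray, fixed: black open tray 170 (x) x 222 (y) mm outside, walls 5 mm thick and 15 mm high, floor 5 mm thick (its top 5 mm above the bench); inside 160 x 212 mm. Origin: centre of its underside, on the bench; z up.
- flask: Bystander: white capped flask, 54 mm in diameter, 110 mm high, farther behind the parking plate. Origin: centre of its underside.
- driver: Bystander: screwdriver, 170 mm long, lying on the bench behind the parking plate. Origin: underside, at mid length.
- gateway: Bystander: black slotted box without aerials, 85 x 120 x 28 mm, on the right (-y) of the bench. Origin: centre of its underside.
- tape: Bystander: roll of clear tape, 90 mm in diameter, 24 mm high, on the left (+y). Origin: centre of its underside.
There are look-alikes about, which are no part of the job. What is shaped like the router but orange or yellow is not meant.

How it is judged:
On the way, in this order (a step that is already met when the one before it is completed fails the run):
1. the plug is pulled out of its rails while the router stays seated in the nest (distance between plug and dock above 0.055 m and distance between router and seat below 0.01 m and angle between router's own z axis and vertical below 0.1 rad), for 0.1 s.
2. the plug stands flat inside the parking plate's rim, let go, with the router still in the nest (x of plug in the frame of park between -0.035 and 0.035 m and y of plug in the frame of park between -0.045 and 0.045 m and z of plug in the frame of park below 0.0075 m and angle between plug's own z axis and vertical below 0.06 rad and contact force between the fingers and plug below 0.3 N and distance between router and seat below 0.01 m and angle between router's own z axis and vertical below 0.1 rad), for 0.2 s.
3. the router lies flat, aerials up, in the tray, let go (x of router in the frame of tray between -0.065 and 0.065 m and y of router in the frame of tray between -0.035 and 0.035 m and z of router in the frame of tray below 0.0085 m and angle between router's own z axis and vertical below 0.06 rad and contact force between the fingers and router below 0.3 N), for 0.2 s.
At the end, for the whole second after the job is handed in: Plug flat on the parking plate inside its rim (origin within 35 mm in x, 45 mm in y of its centre), router flat, aerials up, on the tray floor (within 65 mm in x, 35 mm in y of its centre); each tilted under 0.06 rad, underside within 3.5 mm of its floor, let go, at rest (x of plug in the frame of park between -0.035 and 0.035 m and y of plug in the frame of park between -0.045 and 0.045 m and z of plug in the frame of park below 0.0075 m and angle between each of plug, router's own z axis and vertical below 0.06 rad and x of router in the frame of tray between -0.065 and 0.065 m and y of router in the frame of tray between -0.035 and 0.035 m and z of router in the frame of tray below 0.0085 m and linear speed of each of plug, router below 0.02 m/s); the robot touches nothing.
It fails at once if the router is dropped (falls freely at over 0.45 m/s, about 10 mm) (contact force between the fingers and router below 0.3 N and linear speed of router above 0.45 m/s).
It fails at once if the router is knocked hard into the tray (contact force over 60 N) (contact force between router and tray above 60 N).
It fails at once if the router is tipped by more than 0.6 rad (angle between router's own z axis and vertical above 0.6 rad).
It fails at once if one of the other things on the bench (flask, screwdriver, gateway box, tape) is moved by more than 30 mm (distance of any of flask, driver, gateway, tape from where it was at the start of the episode above 0.03 m).
It also fails if it takes over 67 s, if anything falls off the work surface, if the arm or the gripper's body presses on something with over 40 N, if the wrist force passes 120 N, or if a joint passes its speed limit or range.

## Working session

There is one attempt and no reset: what is moved stays moved. The work goes in short steps, Python scripts to look and compute and a tool call to move; the robot and the scene stay as the last step left them, time stands still between calls to the robot, and variables do not carry over. Pictures are saved under pics/ and viewed, about 8 in all and at most 12, crops included, and the job is handed in when it is done.

Besides the shell and the picture viewer there is one more tool, called after ">>>" as a command line: name --pt "numbers of a row" for each row, then --argument value for the rest. carry_out: Moves the arm, as the interface text tells. Its arguments: {"type":"object","properties":{"increments":{"type":"array","items":{"type":"array","items":{"type":"number"}}}},"required":["increments"]}

```bash
mkdir -p pics
python3 - <<'E'
from rig import arm
import cv2,json,numpy as np
o=arm.get_obs();print({k:np.round(v,3).tolist() for k,v in o.items()})
for n in("side","top"):
    im=arm.camera(n);cv2.imwrite(f"pics/{n}0.png",im[:,:,::-1])
    i=arm.camera_info(n);print(n,{k:np.round(v,4).tolist() for k,v in i.items()})
E
```

```text
{'clock': 0.0, 'q': [1.242, 0.629, 0.038, 1.518, -0.027, 0.996, -0.02], 'qd': [0.001, -0.001, -0.0, -0.001, 0.003, -0.001, -0.001], 'joint_torque': [-0.001, -54.972, 1.144, -18.663, -0.052, 0.024, 0.0], 'tcp_pos': [0.169, -0.627, 0.404], 'orientation': [0.991, 0.131, -0.0, -0.001], 'wrist_force': [-0.431, 0.076, -0.552], 'ft_torque': [-0.017, -0.017, 0.0], 'width': 0.094}
side {'camera_matrix': [[467.6161, 0.0, 318.103], [0.0, 467.6161, 197.2193], [0.0, 0.0, 1.0]], 'k1': -0.1023, 'pose': [[-0.85, -0.3128, 0.4239, -0.1254], [-0.5266, 0.4852, -0.698, 1.0154], [0.0127, -0.8165, -0.5772, 0.8918], [0.0, 0.0, 0.0, 1.0]]}
top {'camera_matrix': [[399.1665, 0.0, 321.4379], [0.0, 399.1665, 200.8317], [0.0, 0.0, 1.0]], 'k1': -0.0563, 'pose': [[-0.0208, -0.9885, 0.1497, 0.3638], [-0.9998, 0.0205, -0.0036, 0.0041], [0.0004, -0.1498, -0.9887, 1.1864], [0.0, 0.0, 0.0, 1.0]]}
```

View pics/top0.png

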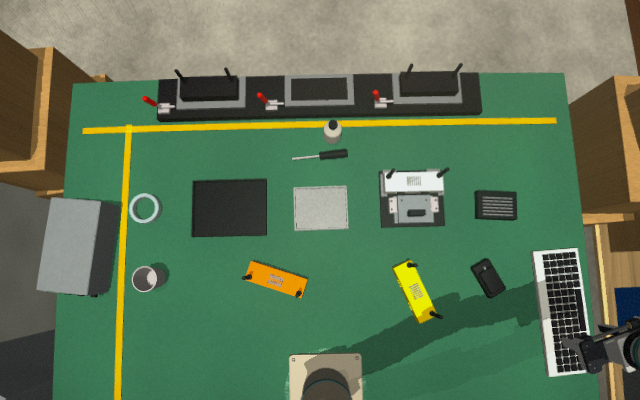

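View pics/side0.png

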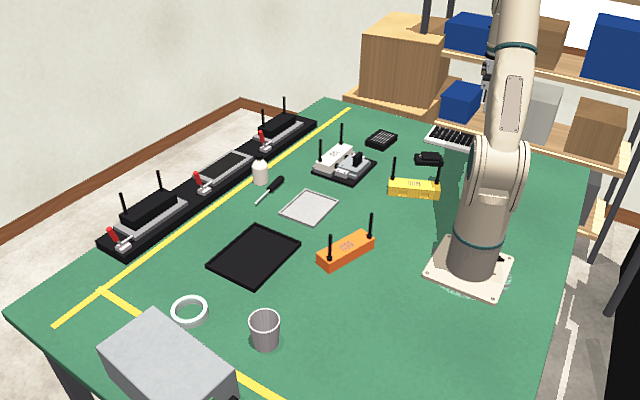

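The top view shows the white router in the nest at about (412,182), the plug at (413,208) with its grip at (416,213), the park plate at (321,208) and the tray at (229,208).

Possible router look-alikes are orange (275,279), yellow (414,291), and the black ones in the rack at (210,88) and (430,82). Only the white one at (412,182) fits the description. Next I'll take close crops of it and measure.

```bash
cat > h.py <<'E'
import numpy as np,cv2
from rig import arm
I={n:arm.camera_info(n) for n in("side","top")}
def ray(n,p):
    i=I[n];K=np.array(i["camera_matrix"]);k=float(i["k1"]);T=np.array(i["pose"])
    u=cv2.undistortPoints(np.array([[p]],float),K,np.array([k,0,0,0.]))[0,0]
    return T[:3,3],T[:3,:3]@np.array([u[0],u[1],1])
def plane(n,p,z):
    o,d=ray(n,p);return (o+d*(z-o[2])/d[2])
def tri(pt,ps):
    a,d=ray("top",pt);b,e=ray("side",ps)
    s=np.linalg.lstsq(np.c_[d,-e],b-a,rcond=None)[0]
    A=a+d*s[0];B=b+e*s[1];return (A+B)/2,np.linalg.norm(A-B)
def proj(n,X):
    i=I[n];T=np.linalg.inv(np.array(i["pose"]))
    r=cv2.projectPoints(np.array([X],float),cv2.Rodrigues(T[:3,:3])[0],T[:3,3],np.array(i["camera_matrix"]),np.array([i["k1"],0,0,0.]))[0]
    return r[0,0]
def mask(im,f):
    h=cv2.cvtColor(im,cv2.COLOR_RGB2HSV);return f(h[...,0].astype(int),h[...,1].astype(int),h[...,2].astype(int)).astype(np.uint8)
E
python3 - <<'E'
import cv2,numpy as np
from h import *
t=cv2.imread("pics/top0.png");s=cv2.imread("pics/side0.png")
a=cv2.resize(t[160:235,365:460],None,fx=8,fy=8,interpolation=cv2.INTER_CUBIC)[:600]
b=cv2.resize(s[115:195,300:390],None,fx=7,fy=7,interpolation=cv2.INTER_CUBIC)
cv2.imwrite("pics/ct.png",a);cv2.imwrite("pics/cs.png",b)
g=lambda h,s,v:~((h>60)&(h<95)&(s>80))
for n,im in(("top",t),("side",s)):
    m=mask(im[:,:,::-1].copy(),g)
    for c in cv2.findContours(m,cv2.RETR_LIST,cv2.CHAIN_APPROX_NONE)[0]:
        A=cv2.contourArea(c)
        if 150<A<9000:
            r=cv2.minAreaRect(c); print(n,A,np.round(r[0],1),np.round(cv2.boxPoints(r),1).tolist(), cv2.approxPolyDP(c,4,True)[:,0].tolist() if A>1200 else '')
E
```

```text
top 3331.0 [325.5 375.5] [[289.0, 352.0], [362.0, 352.0], [362.0, 399.0], [289.0, 399.0]] [[361, 355], [291, 354], [289, 399], [362, 399]]
top 658.0 [148.  278.5] [[131.0, 266.0], [165.0, 266.0], [165.0, 291.0], [131.0, 291.0]] 
top 1255.0 [274.7 278.4] [[241.39999389648438, 278.79998779296875], [248.3000030517578, 258.1000061035156], [308.0, 278.0], [301.1000061035156, 298.70001220703125]] [[250, 261], [243, 279], [301, 298], [307, 278]]
top 662.0 [487.8 277.8] [[469.6000061035156, 267.0], [486.79998779296875, 256.70001220703125], [506.0, 288.6000061035156], [488.79998779296875, 298.8999938964844]] 
top 1398.0 [415.9 292.4] [[389.8999938964844, 267.29998779296875], [413.0, 256.3999938964844], [441.79998779296875, 317.6000061035156], [418.79998779296875, 328.5]] [[393, 266], [415, 320], [441, 318], [417, 265], [409, 259]]
top 328.0 [145.  208.5] [[130.5, 209.5], [146.0, 194.0], [159.5, 207.5], [144.0, 223.0]] 
top 1062.5 [495.5 205. ] [[475.0, 191.0], [516.0, 191.0], [516.0, 219.0], [475.0, 219.0]] 
top 2331.0 [320.4 207.8] [[292.29998779296875, 186.60000610351562], [346.799987792968
[... 2253 characters left out ...]
1], [394, 177], [394, 157], [387, 195], [439, 200]]
side 423.0 [380.8 139.6] [[363.79998779296875, 144.89999389648438], [369.79998779296875, 125.5], [397.79998779296875, 134.1999969482422], [391.70001220703125, 153.6999969482422]] 
side 1712.0 [338.  160.8] [[297.70001220703125, 158.10000610351562], [339.70001220703125, 120.5], [378.20001220703125, 163.5], [336.20001220703125, 201.10000610351562]] [[341, 123], [340, 141], [324, 154], [319, 139], [319, 158], [311, 173], [352, 187], [376, 161], [341, 142]]
side 244.0 [511.4  46.6] [[485.70001220703125, 42.29999923706055], [536.5999755859375, 39.900001525878906], [537.0999755859375, 50.900001525878906], [486.20001220703125, 53.400001525878906]]
```

View pics/ct.png

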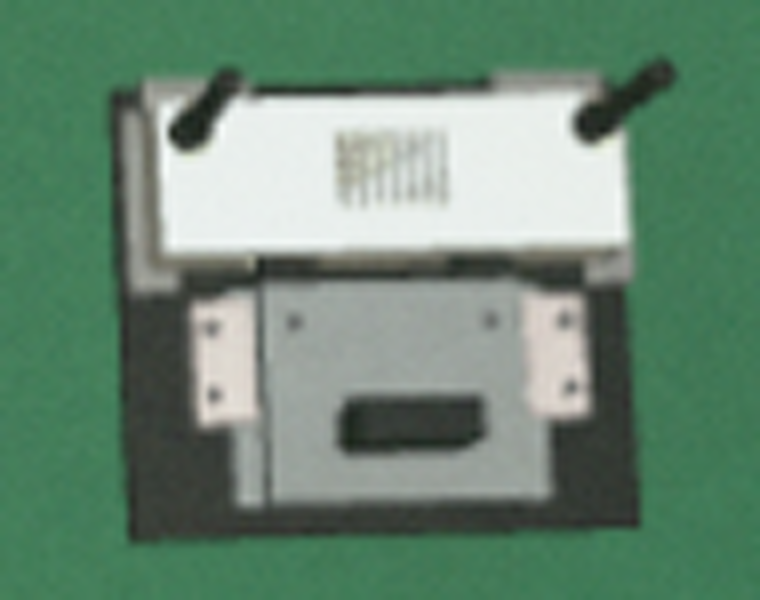

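View pics/cs.png

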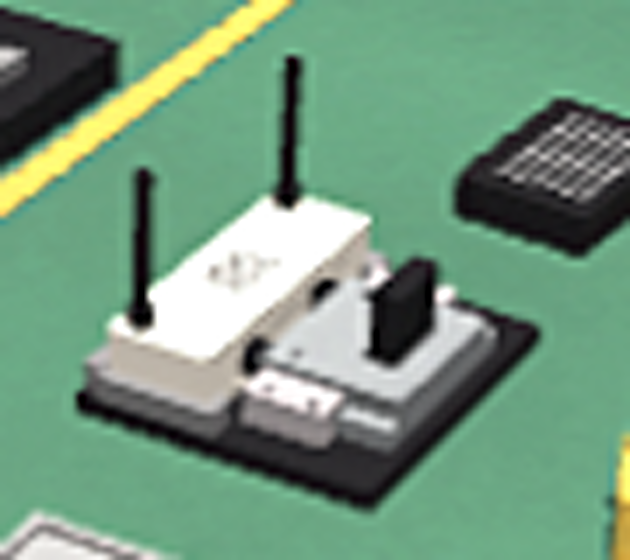

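The crops confirm the choice: a white router with two aerials and plug noses in its front, the plug between pink-grey rails, and a black grip at crop (410,425), which is top pixel (416,213). Now I'll triangulate from both views.

Run:
```python
from h import *
np.set_printoptions(precision=4,suppress=True)
T=lambda c:((c[0]+.5)/8-.5+365,(c[1]+.5)/8-.5+160)
S=lambda c:((c[0]+.5)/7-.5+300,(c[1]+.5)/7-.5+115)
for n,t,s,z in [("plate -x+y",(132,539),(371,497),.012),("plate -x-y",(637,523),(539,330),.012),("plate+x+y",(114,93),(82,398),.012),
 ("rt -x+y",(166,250),(213,361),.05),("rt -x-y",(628,243),(370,218),.05),("rt+x+y",(155,98),(112,326),.05),("tip+y",(232,76),(143,170),.137),("tip-y",(662,68),(292,60),.137),
 ("plug top -x+y",(270,500),(397,430),.036),("plug top -x-y",(552,494),(494,330),.036),
 ("grip top +y-x",(345,440),(404,295),.076)]:
    X,e=tri(T(t),S(s));print(n,X,e,"plane",plane("top",T(t),z),plane("side",S(s),z)[:2])
print("park")
for t,s in [((346.5,185),(305,187)),((293.5,187),(278,215)),((294,230.5),(313,228.5)),((347.5,229),(339.5,200))]:
    X,e=tri(t,s);print(X,e,plane("top",t,.01)[:2],plane("side",s,.01)[:2])
print("tray")
for t,s in [((266.5,179.5),(255,222)),((192,181),(205,263)),((192,236.5),(253,292.5)),((267,234.5),(300.5,245))]:
    X,e=tri(t,s);print(X,e,plane("top",t,.015)[:2],plane("side",s,.015)[:2])
```

```text
plate -x+y [ 0.4606 -0.1748  0.0085] 0.0004996921263320924 plane [ 0.4601 -0.1744  0.012 ] [ 0.4585 -0.17  ]
plate -x-y [ 0.4621 -0.3639  0.0075] 0.00011706453178114489 plane [ 0.4618 -0.3625  0.012 ] [ 0.4591 -0.357 ]
plate+x+y [ 0.6288 -0.1759  0.0074] 0.001461378310756688 plane [ 0.6284 -0.1749  0.012 ] [ 0.6242 -0.1699]
rt -x+y [ 0.5604 -0.1868  0.0467] 0.0035272243129961327 plane [ 0.5614 -0.1854  0.05  ] [ 0.556  -0.1826]
rt -x-y [ 0.5607 -0.3544  0.0492] 2.038018265343808e-05 plane [ 0.5606 -0.3541  0.05  ] [ 0.5601 -0.3531]
rt+x+y [ 0.617  -0.1845  0.0494] 0.0019213244696927555 plane [ 0.6177 -0.184   0.05  ] [ 0.6155 -0.184 ]
tip+y [ 0.606  -0.1962  0.1354] 0.0005486942818773323 plane [ 0.6054 -0.196   0.137 ] [ 0.6047 -0.1935]
tip-y [ 0.6061 -0.3435  0.134 ] 0.00013207661176566424 plane [ 0.6054 -0.3425  0.137 ] [ 0.6031 -0.3382]
plug top -x+y [ 0.4735 -0.2253  0.0155] 0.0007644851941392382 plane [ 0.4712 -0.2215  0.036 ] [ 0.4598 -0.1961]
plug top -x-y [ 0.4723 -0.3286  0.0219] 0.00024186304489225673 plane [ 0.4711 -0.3245  0.036 ] [ 0.4625 -0.3069]
grip top +y-x [ 0.4852 -0.2408  0.0819] 0.004638987415844144 plane [ 0.488  -0.2411  0.076 ] [ 0.4876 -0.2509]
park
[ 0.5887 -0.0759  0.0117] 0.001236739898774195 [ 0.5884 -0.0763] [ 0.5907 -0.0778]
[ 0.5877  0.0834 -0.0036] 0.0011165833840966898 [0.5856 0.0828] [0.5763 0.0974]
[ 0.4563  0.0835 -0.0006] 0.0007231151276590775 [0.4552 0.0827] [0.4498 0.0947]
[ 0.456  -0.0754  0.0099] 0.0007499684030799225 [ 0.4563 -0.0752] [ 0.4556 -0.0754]
tray
[0.6116 0.1645 0.0114] 0.003535831506422514 [0.6093 0.1631] [0.6104 0.1685]
[0.6095 0.3872 0.019 ] 0.0015906499087408263 [0.6096 0.388 ] [0.6137 0.3846]
[0.4449 0.3887 0.001 ] 0.0024247627563017044 [0.4429 0.3835] [0.4371 0.3989]
[ 0.4469  0.1647 -0.0027] 0.002377235021969249 [0.4446 0.1617] [0.4367 0.1819]
```

Two-view results:

| Thing | x (m) | y (m) | Notes |
|---|---|---|---|
| Nest origin | 0.556 | -0.2695 | yaw about 0 |
| Plug grip centre | 0.496 | -0.2695 | top about 0.076 |
| Router | 0.589 | -0.2695 | top 0.05 |
| Park | 0.521 | 0.0035 | |
| Tray | 0.527 | 0.274 | |

I'll use one tool yaw throughout, with the jaws along world x, so the gripper body fits between the aerials. Now moving above the plug grip.

>>> carry_out --pt "0 25 27.5 0 0.1" --pt "0 25 27.5 0 0.1" --pt "0 25 27.5 0 0.1" --pt "0 25 27.5 0 0.1" --pt "0 25 27.5 0 0.1" --pt "0 25 27.5 0 0.1" --pt "0 25 27.5 0 0.1" --pt "0 25 27.5 0 0.1" --pt "0 25 27.5 0 0.1" --pt "0 25 27.5 0 0.1" --pt "0 25 27.5 0 0.1" --pt "0 25 27.5 0 0.1" --pt "0 25 27.5 0 0.1" --pt "0 2 1 -20 0.007" --pt "0 0 0 -30 0" --pt "0 0 0 -30 0" --pt "0 0 0 0 0" --pt "0 0 0 0 0"

```text
clock: 1.9
tcp_pos: [0.4959, -0.2691, 0.3247]
orientation: [0.707, 0.707, -0.0, -0.001]
wrist_force: [-0.3, -0.1, 0.1]
width: 0.0467
```

```bash
cat > st.py <<'E'
from h import *
import sys
from scipy.spatial.transform import Rotation as R
o=arm.get_obs();m=R.from_quat(o["orientation"]).as_matrix()
print("t",round(o["clock"],2),"tcp",np.round(o["tcp_pos"],4),"yaw",round(np.arctan2(m[1,0],m[0,0]),4),"zax",np.round(m[:,2],4),"F",np.round(o["wrist_force"],1),"w",round(o["width"],4))
if len(sys.argv)>1:
    k=sys.argv[1]
    for n in("side","top"): cv2.imwrite(f"pics/{n}{k}.png",arm.camera(n)[:,:,::-1])
E
python3 st.py 1
python3 - <<'E'
import cv2,numpy as np
a=cv2.imread("pics/side1.png")[80:200,290:400];b=cv2.imread("pics/top1.png")[140:240,350:470]
f=lambda x:cv2.resize(x,(400,int(x.shape[0]*400/x.shape[1])),interpolation=cv2.INTER_CUBIC)
a,b=f(a),f(b);h=max(len(a),len(b));p=lambda x:np.pad(x,((0,h-len(x)),(0,0),(0,0)))
cv2.imwrite("pics/c1.png",np.hstack([p(a),p(b)]))
E
```

```text
t 1.9 tcp [ 0.4959 -0.2691  0.3247] yaw 1.5699 zax [-9.e-04  7.e-04 -1.e+00] F [-0.3 -0.1  0.1] w 0.0467
```

View pics/c1.png

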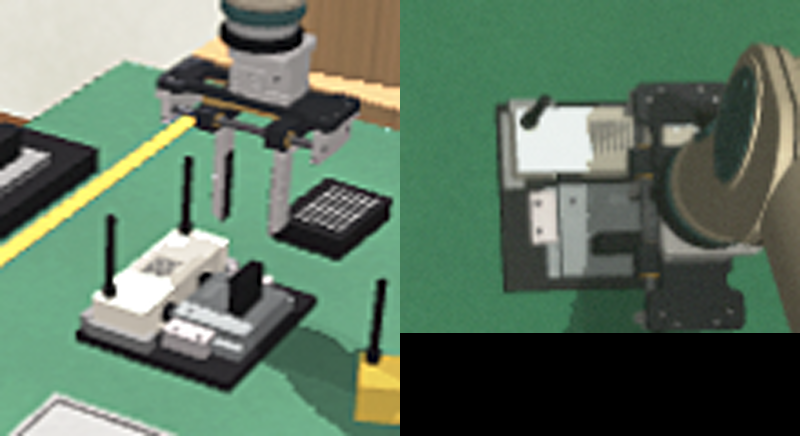

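The side view shows both fingers straddling x above the grip, with the nest undisturbed. Descending to grip the plate.

>>> carry_out --pt "0 0 0 -20 0" --pt "0 0 0 -20 0" --pt "0 0 0 -20 0" --pt "0 0 0 -12 0" --pt "0 0 0 -10 0" --pt "0 0 0 0 0" --pt "0 0 0 0 0" --pt "-1 0 0 0 0" --pt "-1 0 0 0 0" --pt "-1 0 0 0 0" --pt "-1 0 0 0 0" --pt "-1 0 0 0 0" --pt "-1 0 0 0 0"

```text
clock: 3.3
tcp_pos: [0.495, -0.2693, 0.2428]
orientation: [0.708, 0.707, -0.001, -0.001]
wrist_force: [-3.4, -0.2, 4.8]
width: 0.0159
```

Gripped: the width is 15.9 mm against a 16 mm plate. Pulling straight back.

>>> carry_out --pt "-1 -3 0 0 0" --pt "-1 -3 0 0 0" --pt "-1 -3 0 0 0" --pt "-1 -3 0 0 0" --pt "-1 -5 0 0 0" --pt "-1 -5 0 0 0" --pt "-1 -5 0 0 0" --pt "-1 -6 0 0 0" --pt "-1 -6 0 0 0" --pt "-1 -6 0 0 0" --pt "-1 -6 0 0 0" --pt "-1 -6 0 0 0" --pt "-1 -6 0 0 0" --pt "-1 -6 0 0 0" --pt "-1 0 0 0 0" --pt "-1 0 0 0 0"

```text
clock: 4.9
tcp_pos: [0.4524, -0.2686, 0.2459]
orientation: [0.703, 0.71, 0.022, 0.027]
wrist_force: [63.2, -1.9, -45.7]
width: 0.0711
```

```bash
python3 st.py 2
python3 - <<'E'
import cv2,numpy as np
a=cv2.imread("pics/side2.png")[100:210,290:410]
cv2.imwrite("pics/c2.png",cv2.resize(a,None,fx=5,fy=5,interpolation=cv2.INTER_CUBIC))
E
```

```text
t 4.9 tcp [ 0.4524 -0.2686  0.2459] yaw 1.5812 zax [ 0.0685 -0.0073 -0.9976] F [ 63.2  -1.9 -45.7] w 0.0711
```

View pics/c2.png

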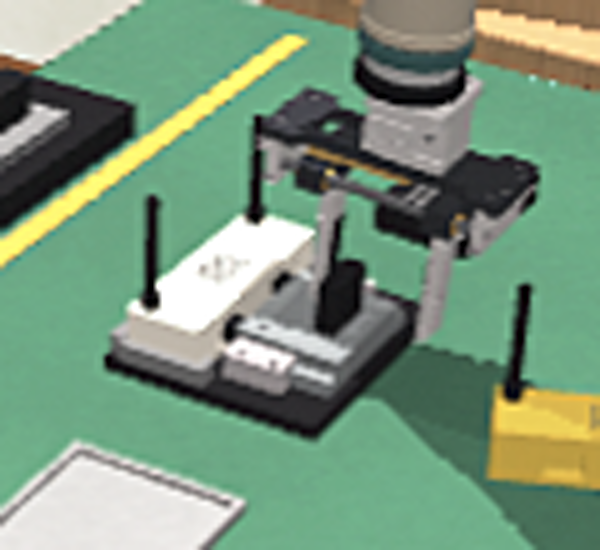

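The plug didn't slide. The pull forced the jaws open to 71 mm with 63 N at the wrist, and the plug is still docked, held at crop (340,300). The jaws give way along their own axis, and gripping high tips the plug in its rails. I'll back off and re-grip lower with the jaws across the pull direction, along y.

>>> carry_out --pt "-1 15 0 0 0" --pt "-1 15 0 0 0" --pt "-1 15 0 0 0" --pt "-1 12 0 0 0" --pt "-1 8 0 0 0" --pt "-1 4 0 0 0" --pt "-1 0 0 0 0" --pt "-1 0 0 0 0" --pt "0 0 0 0 0" --pt "0 0 0 0 0" --pt "0 0 0 0 0"

```text
clock: 6.1
tcp_pos: [0.495, -0.2692, 0.242]
orientation: [0.708, 0.707, -0.001, -0.001]
wrist_force: [-0.4, -0.1, 0.3]
width: 0.0366
```

```bash
python3 st.py
```

```text
t 6.1 tcp [ 0.495  -0.2692  0.242 ] yaw 1.5694 zax [-2.3e-03  7.0e-04 -1.0e+00] F [-0.4 -0.1  0.3] w 0.0366
```

>>> carry_out --pt "0.6 0 0 25 0" --pt "0.6 0 0 25 0" --pt "0.6 0 0 0 -0.14" --pt "0.6 0 0 0 -0.14" --pt "0.6 0 0 0 -0.14" --pt "0.6 0 0 0 -0.14" --pt "0.6 0 0 0 -0.14" --pt "0.6 0 0 0 -0.14" --pt "0.6 0 0 0 -0.14" --pt "0.6 0 0 0 -0.14" --pt "0.6 0 0 0 -0.14" --pt "0.6 0 0 0 -0.14" --pt "0.6 0 0 0 -0.14" --pt "0.6 0 0 0 -0.03" --pt "0.6 0 0 0 0" --pt "0.6 0 0 0 0"

```text
clock: 7.7
tcp_pos: [0.4958, -0.2691, 0.2925]
orientation: [1.0, 0.001, -0.0, -0.0]
wrist_force: [-0.8, -0.5, 0.3]
width: 0.0747
```

```bash
python3 st.py 3
python3 - <<'E'
import cv2,numpy as np
a=cv2.imread("pics/side3.png")[100:210,290:410]
cv2.imwrite("pics/c3.png",cv2.resize(a,None,fx=5,fy=5,interpolation=cv2.INTER_CUBIC))
E
```

```text
t 7.7 tcp [ 0.4958 -0.2691  0.2925] yaw 0.0021 zax [-5.e-04  3.e-04 -1.e+00] F [-0.8 -0.5  0.3] w 0.0747
```

View pics/c3.png

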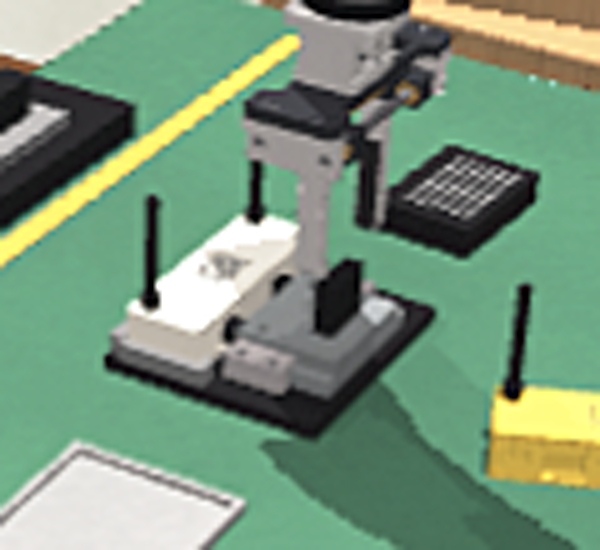

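The plug is still docked, with its grip at crop (338,297), and the router is seated with the jaws now along y. Going down, gripping low, and making a short trial pull.

>>> carry_out --pt "0.6 0 0 -20 0" --pt "0.6 0 0 -20 0" --pt "0.6 0 0 -9 0" --pt "0.6 0 0 -5 0" --pt "0.6 0 0 0 0" --pt "0.6 0 0 0 0" --pt "-1 0 0 0 0" --pt "-1 0 0 0 0" --pt "-1 0 0 0 0" --pt "-1 0 0 0 0" --pt "-1 0 0 0 0" --pt "-1 0 0 0 0" --pt "-1 -3 0 0 0" --pt "-1 -3 0 0 0" --pt "-1 -3 0 0 0" --pt "-1 0 0 0 0"

```text
clock: 9.4
tcp_pos: [0.4922, -0.269, 0.2396]
orientation: [1.0, 0.001, 0.007, 0.002]
wrist_force: [12.8, -0.7, -7.6]
width: 0.0437
```

```bash
python3 st.py
```

```text
t 9.4 tcp [ 0.4922 -0.269   0.2396] yaw 0.0017 zax [ 0.014  -0.004  -0.9999] F [12.8 -0.7 -7.6] w 0.0437
```

>>> carry_out --pt "-1 -3 0 -0.5 0" --pt "-1 -3 0 -0.5 0" --pt "-1 -3 0 0 0" --pt "-1 -3 0 0 0" --pt "-1 0 0 0 0"

```text
clock: 9.9
tcp_pos: [0.4872, -0.2684, 0.2395]
orientation: [1.0, 0.003, 0.015, 0.004]
wrist_force: [30.2, -0.8, -17.7]
width: 0.0441
```

```bash
python3 st.py
```

```text
t 9.9 tcp [ 0.4872 -0.2684  0.2395] yaw 0.0059 zax [ 0.03   -0.0082 -0.9995] F [ 30.2  -0.8 -17.7] w 0.0441
```

The force is 30 N and the plug isn't clear yet. The compliant tool is tilting and also lifting at 18 N, which wedges the flanges under the rails. I'll take out the lift by commanding down and keep pulling.

>>> carry_out --pt "-1 0 0 -2 0" --pt "-1 0 0 -2 0" --pt "-1 0 0 0 0"

```text
clock: 10.2
tcp_pos: [0.487, -0.2685, 0.2394]
orientation: [1.0, 0.003, 0.016, 0.004]
wrist_force: [21.9, 3.2, 18.2]
width: 0.0442
```

```bash
python3 st.py; python3 -c "
from rig import arm;print(arm.get_obs()['ft_torque'])"
```

```text
t 10.2 tcp [ 0.487  -0.2685  0.2394] yaw 0.0053 zax [ 0.0312 -0.0079 -0.9995] F [21.9  3.2 18.2] w 0.0442
[ 1.66160123 -4.97550997  0.17686892]
```

>>> carry_out --pt "-1 0 0 1 0" --pt "-1 -3 0 0 0" --pt "-1 -3 0 0 0" --pt "-1 0 0 0 0"

```text
clock: 10.6
tcp_pos: [0.4842, -0.2682, 0.2393]
orientation: [1.0, 0.004, 0.019, 0.005]
wrist_force: [33.1, 2.9, -0.4]
width: 0.044
```

```bash
python3 st.py;  python3 -c "
from rig import arm;print(arm.get_obs()['ft_torque'])"
```

```text
t 10.6 tcp [ 0.4842 -0.2682  0.2393] yaw 0.0076 zax [ 0.0383 -0.0101 -0.9992] F [33.1  2.9 -0.4] w 0.044
[ 1.32222605 -7.33545741  0.21389477]
```

```bash
python3 st.py 4
python3 - <<'E'
import cv2,numpy as np
f=lambda n:cv2.resize(cv2.imread(n)[135:195,325:385],(400,400),interpolation=cv2.INTER_CUBIC)
cv2.imwrite("pics/c4.png",np.hstack([f("pics/side3.png"),f("pics/side4.png")]))
E
```

```text
t 10.6 tcp [ 0.4842 -0.2682  0.2393] yaw 0.0076 zax [ 0.0383 -0.0101 -0.9992] F [33.1  2.9 -0.4] w 0.044
```

View pics/c4.png

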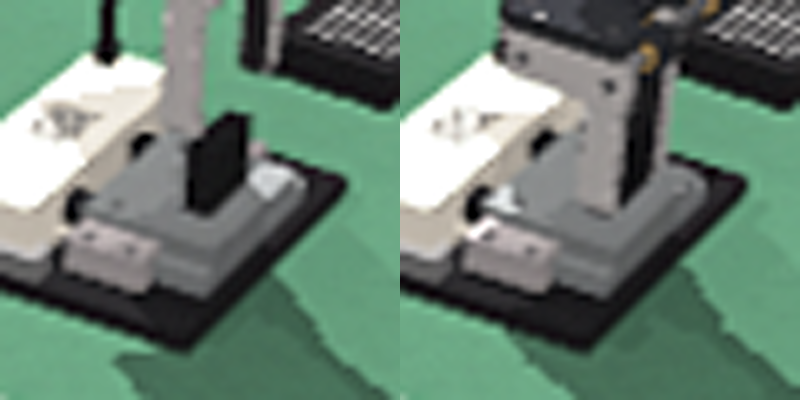

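```bash
cat > shift.py <<'E'
from h import *
import sys
a=cv2.imread("pics/side0.png",0).astype(np.float32);b=cv2.imread(f"pics/side{sys.argv[1]}.png",0).astype(np.float32)
for nm,(x0,x1,y0,y1) in {"plugcorner":(350,373,166,181),"router+y end":(312,332,160,180)}.items():
    best=None;T=np.float32
    t=a[y0:y1,x0:x1];r=cv2.matchTemplate(b[y0-12:y1+12,x0-12:x1+12],t,cv2.TM_CCOEFF_NORMED)
    _,v,_,(mx,my)=cv2.minMaxLoc(r)
    e=lambda l,c,q:.5*(l-q)/(l-2*c+q+1e-9)
    if 0<mx<24 and 0<my<24: print(nm,"px shift",round(mx-12+e(r[my,mx-1],v,r[my,mx+1]),2),round(my-12+e(r[my-1,mx],v,r[my+1,mx]),2),"score",round(v,3))
p=proj("side",[.471,-.2215,.036]);q=proj("side",[.461,-.2215,.036]);print("10mm pull px",q-p)
E
python3 shift.py 3;python3 shift.py 4
```

```text
plugcorner px shift -0.06 0.08 score 0.861
router+y end px shift -0.0 -0.02 score 1.0
10mm pull px [2.57178746 0.84445485]
plugcorner px shift -0.02 0.16 score 0.838
router+y end px shift -0.0 -0.02 score 1.0
10mm pull px [2.57178746 0.84445485]
```

```bash
cat > edge.py <<'E'
from h import *
import sys
xs=np.arange(.375,.50,.001)
for k in sys.argv[1:]:
    im=cv2.imread(f"pics/side{k}.png",0).astype(np.float32);r=[]
    for y in(-.235,-.24,-.245,-.25,-.255):
        p=np.array([proj("side",[x,y,.018]) for x in xs],np.float32)
        g=cv2.remap(im,p[:,:1],p[:,1:],cv2.INTER_LINEAR)[:,0]
        d=cv2.GaussianBlur(np.diff(g)[:,None],(1,9),2)[:,0]; i=d.argmax(); r.append((round(xs[i],3),round(float(d[i]),1)))
    print(k,r)
E
python3 edge.py 0 1 2 3 4
```

```text
0 [(np.float64(0.465), 7.7), (np.float64(0.465), 7.9), (np.float64(0.465), 7.4), (np.float64(0.482), 13.1), (np.float64(0.482), 15.0)]
1 [(np.float64(0.465), 9.8), (np.float64(0.466), 9.0), (np.float64(0.465), 8.3), (np.float64(0.482), 13.2), (np.float64(0.482), 16.1)]
2 [(np.float64(0.465), 8.7), (np.float64(0.465), 8.7), (np.float64(0.465), 8.8), (np.float64(0.48), 13.9), (np.float64(0.481), 16.3)]
3 [(np.float64(0.465), 8.8), (np.float64(0.465), 9.1), (np.float64(0.465), 8.7), (np.float64(0.465), 8.8), (np.float64(0.465), 9.1)]
4 [(np.float64(0.465), 8.5), (np.float64(0.465), 8.7), (np.float64(0.465), 8.5), (np.float64(0.465), 8.7), (np.float64(0.465), 8.7)]
```

The edge measurement puts the plug's rear face at the same place (0.465) in every picture, so it hasn't moved. The vertical load is now neutral, so I'll pull harder in steps.

>>> carry_out --pt "-1 -3 0 0 0" --pt "-1 -3 0 -0.5 0" --pt "-1 -3 0 -0.5 0" --pt "-1 0 0 0 0"

```text
clock: 11.1
tcp_pos: [0.4768, -0.268, 0.2387]
orientation: [1.0, 0.004, 0.021, 0.006]
wrist_force: [35.9, 4.0, 2.3]
width: 0.0435
```

```bash
python3 st.py 5; python3 edge.py 5; python3 -c "
from rig import arm;print(arm.get_obs()['ft_torque'])"
```

```text
t 11.1 tcp [ 0.4768 -0.268   0.2387] yaw 0.0092 zax [ 0.0415 -0.0112 -0.9991] F [35.9  4.   2.3] w 0.0435
5 [(np.float64(0.465), 9.0), (np.float64(0.465), 9.0), (np.float64(0.465), 8.4), (np.float64(0.465), 8.7), (np.float64(0.465), 8.8)]
[ 1.50929535 -7.95915173  0.31068293]
```

The pads are now slipping on the grip at about 36 N and the plug still holds. I'll let go and push instead: closed fingers placed low between the grip and the router, driving the grip plate in -x with no reliance on friction.

>>> carry_out --pt "-1 15 0 5 0" --pt "-1 15 0 0 0" --pt "0.3 5 0 0 0" --pt "0.3 0 0 0 0" --pt "0.3 0 0 0 0" --pt "0.3 0 0 25 0" --pt "0.3 0 0 25 0" --pt "0.3 0 0 0 0" --pt "-1 12 0 0 0" --pt "-1 12 0 0 0" --pt "-1 0 0 0 0" --pt "-1 0 0 0 0" --pt "-1 0 0 0 0" --pt "-1 0 0 0 0"

```text
clock: 12.6
tcp_pos: [0.5184, -0.2693, 0.2883]
orientation: [1.0, -0.0, -0.001, -0.0]
wrist_force: [0.2, 0.3, 0.2]
width: 0.0171
```

```bash
python3 st.py 6; python3 edge.py 6;python3 - <<'E'
import cv2,numpy as np
f=lambda n:cv2.resize(cv2.imread(n)[100:200,300:400],(600,600),interpolation=cv2.INTER_CUBIC)
cv2.imwrite("pics/c6.png",f("pics/side6.png"))
E
```

```text
t 12.6 tcp [ 0.5184 -0.2693  0.2883] yaw -0.0006 zax [-1.e-03  3.e-04 -1.e+00] F [0.2 0.3 0.2] w 0.0171
6 [(np.float64(0.465), 9.0), (np.float64(0.465), 9.2), (np.float64(0.465), 8.8), (np.float64(0.466), 8.6), (np.float64(0.465), 7.4)]
```

View pics/c6.png

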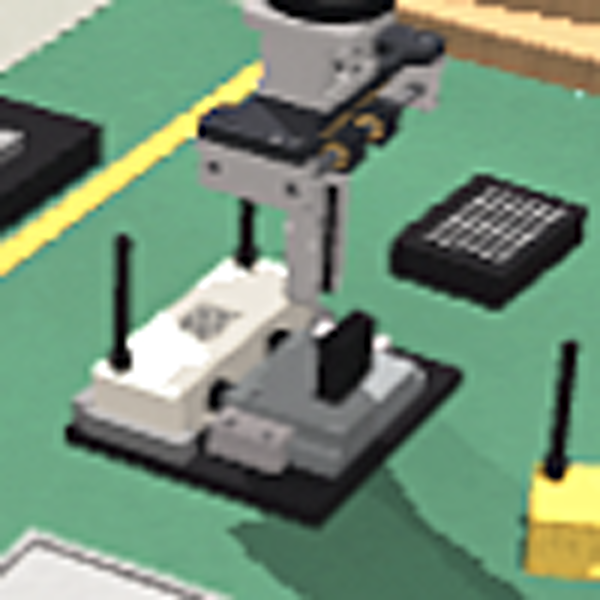

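The closed fingers sit just in front of the grip on its router side, at crop (315,290), with nothing displaced. Descending and pushing in -x.

>>> carry_out --pt "-1 0 0 -20 0" --pt "-1 0 0 -20 0" --pt "-1 0 0 -9 0" --pt "-1 0 0 0 0" --pt "-1 -4 0 0 0" --pt "-1 -3 0 0 0" --pt "-1 -3 0 0 0" --pt "-1 -3 0 0 0" --pt "-1 -3 0 0 0" --pt "-1 -3 0 0 0" --pt "-1 0 0 0 0"

```text
clock: 13.8
tcp_pos: [0.5071, -0.2687, 0.2415]
orientation: [1.0, 0.001, 0.01, 0.003]
wrist_force: [17.8, -0.0, -11.6]
width: 0.0004
```

```bash
python3 st.py 7; python3 edge.py 7; python3 -c "
from rig import arm;print(arm.get_obs()['ft_torque'])"
```

```text
t 13.8 tcp [ 0.5071 -0.2687  0.2415] yaw 0.0026 zax [ 0.0194 -0.0052 -0.9998] F [ 17.8  -0.  -11.6] w 0.0004
7 [(np.float64(0.465), 8.6), (np.float64(0.465), 9.0), (np.float64(0.465), 8.5), (np.float64(0.465), 8.7), (np.float64(0.465), 8.8)]
[ 0.17707835 -4.22962293 -0.04977704]
```

>>> carry_out --pt "-1 -3 0 -2 0" --pt "-1 -3 0 -1 0" --pt "-1 -4 0 -1 0" --pt "-1 -4 0 -1 0" --pt "-1 -4 0 -1 0" --pt "-1 0 0 0 0"

```text
clock: 14.5
tcp_pos: [0.5014, -0.2676, 0.2415]
orientation: [1.0, 0.004, 0.025, 0.006]
wrist_force: [39.2, 5.9, 7.6]
width: 0.0007
```

```bash
python3 st.py 8; python3 edge.py 8; python3 -c "
from rig import arm;print(arm.get_obs()['ft_torque'])"
```

```text
t 14.5 tcp [ 0.5014 -0.2676  0.2415] yaw 0.0088 zax [ 0.0504 -0.0125 -0.9987] F [39.2  5.9  7.6] w 0.0007
8 [(np.float64(0.465), 8.6), (np.float64(0.465), 8.7), (np.float64(0.465), 8.6), (np.float64(0.465), 8.6), (np.float64(0.465), 8.6)]
[ 1.72554785 -8.6128014   0.01580642]
```

>>> carry_out --pt "-1 -4 0 -1 0" --pt "-1 -4 0 0 0" --pt "-1 -4 0 -1 0" --pt "-1 -4 0 0 0" --pt "-1 0 0 0 0"

```text
clock: 15.1
tcp_pos: [0.4967, -0.2664, 0.2415]
orientation: [0.999, 0.008, 0.038, 0.01]
wrist_force: [65.8, 10.3, -2.5]
width: 0.0005
```

```bash
python3 st.py 9; python3 edge.py 9; python3 -c "
from rig import arm;print(arm.get_obs()['ft_torque'])"
```

```text
t 15.1 tcp [ 0.4967 -0.2664  0.2415] yaw 0.0158 zax [ 0.0761 -0.0192 -0.9969] F [65.8 10.3 -2.5] w 0.0005
9 [(np.float64(0.465), 8.6), (np.float64(0.465), 8.8), (np.float64(0.465), 8.5), (np.float64(0.465), 8.6), (np.float64(0.465), 8.8)]
[  2.49989128 -14.21781764   0.2045273 ]
```

At 66 N the plug still doesn't move. The leaning finger bears on the grip's top edge, so the pitching moment wedges the flanges in the rails. I'll shake it sideways and vertically while keeping the pull on, to break that friction.

>>> carry_out --pt "-1 0 -8 0 0" --pt "-1 0 -8 2 0" --pt "-1 0 10 0 0" --pt "-1 0 10 2 0" --pt "-1 0 -10 0 0" --pt "-1 0 -10 2 0" --pt "-1 0 10 0 0" --pt "-1 0 10 0 0" --pt "-1 0 -6 0 0" --pt "-1 0 0 0 0"

```text
clock: 16.2
tcp_pos: [0.4967, -0.2671, 0.2435]
orientation: [0.999, 0.008, 0.036, 0.009]
wrist_force: [72.3, 8.6, -34.7]
width: 0.0006
```

```bash
python3 st.py 10; python3 edge.py 10
```

```text
t 16.2 tcp [ 0.4967 -0.2671  0.2435] yaw 0.017 zax [ 0.0721 -0.0166 -0.9973] F [ 72.3   8.6 -34.7] w 0.0006
10 [(np.float64(0.465), 8.5), (np.float64(0.465), 8.6), (np.float64(0.465), 8.7), (np.float64(0.466), 8.5), (np.float64(0.465), 8.6)]
```

It's still locked. With friction around 0.6 and the drive acting 50–60 mm above the plate, the moment self-locks it. Next I'll back off and bring the fingertips down onto the block top just in front of the grip, then drive in -x. The tip friction then drives low, and the downward force counters the tipping.

>>> carry_out --pt "-1 15 0 0 0" --pt "-1 16 0 0 0" --pt "-1 16 2 0 0" --pt "-1 0 0 0 0" --pt "-1 0 0 -2 0" --pt "-1 0 0 -2 0" --pt "-1 0 0 -2 0" --pt "-1 0 0 0 0"

```text
clock: 17.1
tcp_pos: [0.5119, -0.2696, 0.2353]
orientation: [1.0, -0.001, 0.001, -0.0]
wrist_force: [-4.8, 4.4, 30.2]
width: 0.0006
```

```bash
python3 st.py
```

```text
t 17.1 tcp [ 0.5119 -0.2696  0.2353] yaw -0.0018 zax [ 1.2e-03  6.0e-04 -1.0e+00] F [-4.8  4.4 30.2] w 0.0006
```

Tips are on the block with 30 N down. Now driving -x.

>>> carry_out --pt "-1 -4 0 -2 0" --pt "-1 -4 0 -1 0" --pt "-1 -4 0 -1 0" --pt "-1 -4 0 -1 0" --pt "-1 -4 -1 -1 0" --pt "-1 -4 -1 -1 0" --pt "-1 0 0 0 0"

```text
clock: 17.8
tcp_pos: [0.5038, -0.2686, 0.2358]
orientation: [1.0, 0.003, 0.021, 0.003]
wrist_force: [23.2, 15.7, 55.9]
width: 0.0001
```

```bash
python3 st.py 11; python3 edge.py 11
```

```text
t 17.8 tcp [ 0.5038 -0.2686  0.2358] yaw 0.0063 zax [ 0.0413 -0.0063 -0.9991] F [23.2 15.7 55.9] w 0.0001
11 [(np.float64(0.465), 8.7), (np.float64(0.465), 8.9), (np.float64(0.465), 8.7), (np.float64(0.465), 8.9), (np.float64(0.465), 8.8)]
```

>>> carry_out --pt "-1 -4 2 0 0" --pt "-1 -4 2 0 0" --pt "-1 -4 1 0 0" --pt "-1 -4 0 -1 0" --pt "-1 -4 0 0 0" --pt "-1 -4 0 -1 0" --pt "-1 0 0 0 0"

```text
clock: 18.6
tcp_pos: [0.4963, -0.2657, 0.2359]
orientation: [0.999, 0.006, 0.041, 0.012]
wrist_force: [63.7, 10.4, 29.6]
width: 0.0005
```

```bash
python3 st.py 12; python3 edge.py 12
```

```text
t 18.6 tcp [ 0.4963 -0.2657  0.2359] yaw 0.014 zax [ 0.082  -0.0236 -0.9964] F [63.7 10.4 29.6] w 0.0005
12 [(np.float64(0.465), 8.9), (np.float64(0.465), 9.0), (np.float64(0.465), 8.7), (np.float64(0.466), 8.6), (np.float64(0.465), 8.5)]
```

I need more downforce at this pull to offset the tipping: it fell from 56 N to 30 N as the pull built. Adding it now and zeroing the side force.

>>> carry_out --pt "-1 0 2 -2 0" --pt "-1 0 2 -1 0" --pt "-1 0 1 -1 0" --pt "-1 0 0 0 0"

```text
clock: 19.1
tcp_pos: [0.4959, -0.2646, 0.2356]
orientation: [0.999, 0.005, 0.043, 0.015]
wrist_force: [54.4, 6.2, 57.5]
width: 0.0008
```

```bash
python3 st.py 13; python3 edge.py 13
```

```text
t 19.1 tcp [ 0.4959 -0.2646  0.2356] yaw 0.0114 zax [ 0.0854 -0.0301 -0.9959] F [54.4  6.2 57.5] w 0.0008
13 [(np.float64(0.465), 8.7), (np.float64(0.465), 8.8), (np.float64(0.465), 8.4), (np.float64(0.465), 8.7), (np.float64(0.465), 9.0)]
```

>>> carry_out --pt "-1 -4 1 -1 0" --pt "-1 -4 1 -1 0" --pt "-1 -4 1 0 0" --pt "-1 0 0 0 0"

```text
clock: 19.6
tcp_pos: [0.4922, -0.263, 0.2354]
orientation: [0.998, 0.007, 0.053, 0.02]
wrist_force: [73.0, 4.3, 52.7]
width: 0.0006
```

```bash
python3 st.py 14; python3 edge.py 14
```

```text
t 19.6 tcp [ 0.4922 -0.263   0.2354] yaw 0.0157 zax [ 0.1067 -0.0394 -0.9935] F [73.   4.3 52.7] w 0.0006
14 [(np.float64(0.465), 8.6), (np.float64(0.465), 8.8), (np.float64(0.465), 8.6), (np.float64(0.465), 8.8), (np.float64(0.465), 8.7)]
```

The plug stays locked even with combined push and downforce, so the answer is less pull with friction-breaking yaw rather than more force. I'll regrip with the jaws along y and low, apply a light pull, and rock it about z.

>>> carry_out --pt "-1 20 -4 8 0" --pt "-1 20 -4 8 0" --pt "-1 22 -3 4 0" --pt "-1 0 0 28 0" --pt "-1 0 0 28 0" --pt "0.4 -6 0 0 0" --pt "0.4 -12 0 0 0" --pt "0.4 0 0 0 0" --pt "0.4 0 0 0 0" --pt "0.4 0 0 0 0" --pt "0.4 0 0 0 0"

```text
clock: 20.8
tcp_pos: [0.497, -0.2691, 0.2922]
orientation: [1.0, -0.0, -0.0, -0.0]
wrist_force: [0.2, -0.0, -0.3]
width: 0.0448
```

```bash
python3 st.py 15; python3 edge.py 15
python3 - <<'E'
import cv2,numpy as np
a=cv2.imread("pics/top15.png")[160:240,370:460]
cv2.imwrite("pics/c15.png",np.hstack([cv2.resize(cv2.imread("pics/top0.png")[165:235,370:455],(400,330),interpolation=cv2.INTER_CUBIC),cv2.resize(cv2.imread("pics/side15.png")[120:195,310:390],(400,375),interpolation=cv2.INTER_CUBIC)[:330]]))
E
```

```text
t 20.8 tcp [ 0.497  -0.2691  0.2922] yaw -0.0 zax [-5.e-04  4.e-04 -1.e+00] F [ 0.2 -0.  -0.3] w 0.0448
15 [(np.float64(0.465), 9.0), (np.float64(0.465), 9.2), (np.float64(0.465), 8.7), (np.float64(0.465), 8.7), (np.float64(0.465), 9.1)]
```

>>> carry_out --pt "0.4 0 0 0 0" --pt "0.4 0 0 0 0" --pt "0.4 0 0 -20 0" --pt "0.4 0 0 -20 0" --pt "0.4 0 0 -10 0" --pt "0.4 0 0 -4 0" --pt "0.4 0 0 0 0" --pt "-1 0 0 0 0" --pt "-1 0 0 0 0" --pt "-1 0 0 0 0" --pt "-1 0 0 0 0" --pt "-1 -4 0 0 0" --pt "-1 -4 0 0 0.1" --pt "-1 0 0 0 0" --pt "-1 0 0 0 -0.1" --pt "-1 0 0 0 -0.1" --pt "-1 0 0 0 0.1" --pt "-1 0 0 0 0.1"

```text
clock: 22.7
tcp_pos: [0.4883, -0.2698, 0.2391]
orientation: [0.999, 0.05, -0.0, 0.0]
wrist_force: [-1.8, -1.9, 2.3]
width: 0.0437
```

```bash
python3 st.py 16; python3 edge.py 16; python3 -c "
from rig import arm;print(arm.get_obs()['ft_torque'])"
```

```text
t 22.7 tcp [ 0.4883 -0.2698  0.2391] yaw 0.0997 zax [-5.e-04 -8.e-04 -1.e+00] F [-1.8 -1.9  2.3] w 0.0437
16 [(np.float64(0.465), 8.5), (np.float64(0.465), 8.8), (np.float64(0.465), 8.5), (np.float64(0.465), 8.8), (np.float64(0.465), 9.0)]
[-0.38220187  0.47138759 -0.32766466]
```

Run:
```python
import cv2,numpy as np
f=lambda n:cv2.resize(cv2.imread(n)[140:195,325:385],(396,363),interpolation=cv2.INTER_CUBIC)
g=lambda n:cv2.resize(cv2.imread(n)[170:232,375:448],(396,336),interpolation=cv2.INTER_CUBIC)[:230]
cv2.imwrite("pics/c16.png",np.vstack([np.hstack([f("pics/side15.png"),f("pics/side16.png")]),np.hstack([g("pics/top0.png"),g("pics/top16.png")])]))
```

```text
(no output)
```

View pics/c16.png

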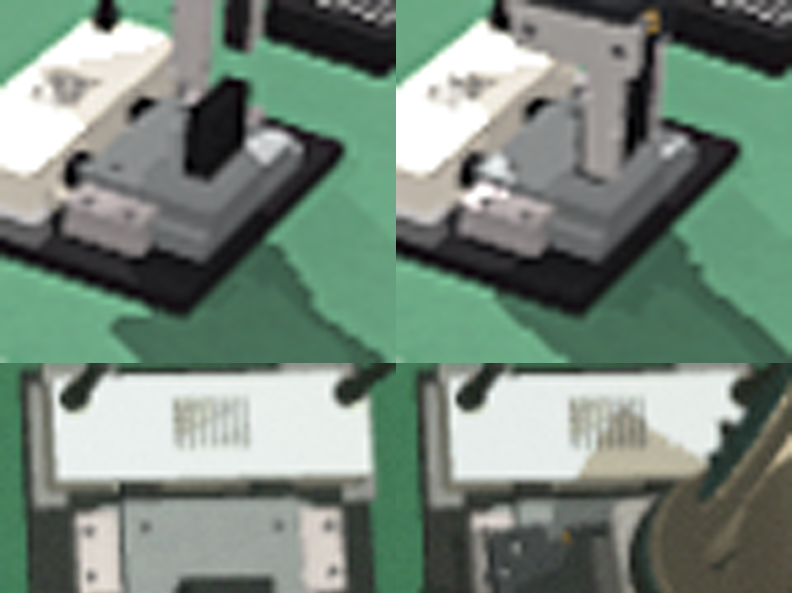

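The plug hasn't moved; the pads just turned on the grip. A central push is near self-locking, but a push at one end of the grip loads one catch at a time and adds yaw, so I'll walk it out. Closed fingers go at the +y end, with tips pressed onto the block.

>>> carry_out --pt "0.3 0 0 0 -0.1" --pt "0.3 0 0 0 0" --pt "0.3 0 0 0 0" --pt "0.3 0 0 25 0" --pt "0.3 0 0 25 0" --pt "-1 12 12 0 0" --pt "-1 13 12 0 0" --pt "-1 0 0 0 0" --pt "-1 0 0 0 0" --pt "-1 0 0 0 0" --pt "-1 0 0 -25 0" --pt "-1 0 0 -20 0" --pt "-1 0 0 -8 0" --pt "-1 0 0 -3 0" --pt "-1 -4 0 -2 0" --pt "-1 -4 0 -2 0" --pt "-1 -4 0 -2 0" --pt "-1 -4 0 -1 0" --pt "-1 -4 0 -1 0" --pt "-1 -4 0 -1 0"

```text
clock: 24.8
tcp_pos: [0.5045, -0.2451, 0.2351]
orientation: [1.0, 0.003, 0.021, 0.005]
wrist_force: [23.9, 11.3, 61.7]
width: 0.0005
```

```bash
python3 st.py 17; python3 edge.py 17
```

```text
t 24.8 tcp [ 0.5045 -0.2451  0.2351] yaw 0.006 zax [ 0.0417 -0.0098 -0.9991] F [23.9 11.3 61.7] w 0.0005
17 [(np.float64(0.465), 8.9), (np.float64(0.465), 9.1), (np.float64(0.466), 7.7), (np.float64(0.465), 7.3), (np.float64(0.465), 7.9)]
```

>>> carry_out --pt "-1 -5 1 -1 0" --pt "-1 -5 1 0 0" --pt "-1 -5 1 -1 0" --pt "-1 -5 1 0 0" --pt "-1 -5 1 -1 0" --pt "-1 -5 0 -1 0" --pt "-1 0 0 0 0"

```text
clock: 25.6
tcp_pos: [0.4942, -0.2419, 0.2355]
orientation: [0.999, 0.008, 0.046, 0.015]
wrist_force: [61.5, 9.3, 45.8]
width: 0.0002
```

```bash
python3 st.py 18; python3 edge.py 18
```

```text
t 25.6 tcp [ 0.4942 -0.2419  0.2355] yaw 0.0173 zax [ 0.0913 -0.0284 -0.9954] F [61.5  9.3 45.8] w 0.0002
18 [(np.float64(0.465), 8.7), (np.float64(0.465), 9.0), (np.float64(0.465), 8.9), (np.float64(0.466), 8.6), (np.float64(0.465), 7.2)]
```

End loading doesn't work either. What's left is lever height. With the jaws along y, the tool's growing lean puts a bad couple on the plug through the pads. If I pull with downforce first and then sweep to lift, the lean shrinks under load, the couple reverses, and the tipping is unloaded. Regripping low to try that.

>>> carry_out --pt "-1 27 -4 6 0" --pt "-1 27 -5 6 0" --pt "-1 0 -10 28 0" --pt "-1 0 -10 29 0" --pt "0.3 -9 0 0 0" --pt "0.3 -9 0 0 0" --pt "0.3 0 0 0 0" --pt "0.3 0 0 0 0" --pt "0.3 0 0 0 0" --pt "0.3 0 0 0 0" --pt "0.3 0 0 0 0" --pt "0.3 0 0 -25 0" --pt "0.3 0 0 -20 0" --pt "0.3 0 0 -6 0" --pt "0.3 0 0 -3 0" --pt "-1 0 0 0 0" --pt "-1 0 0 0 0" --pt "-1 0 0 0 0" --pt "-1 0 0 0 0"

```text
clock: 27.6
tcp_pos: [0.4963, -0.2697, 0.2355]
orientation: [1.0, -0.0, 0.001, 0.001]
wrist_force: [-1.0, -1.2, 6.5]
width: 0.0437
```

```bash
python3 st.py
```

```text
t 27.6 tcp [ 0.4963 -0.2697  0.2355] yaw -0.0006 zax [ 0.0016 -0.001  -1.    ] F [-1.  -1.2  6.5] w 0.0437
```

>>> carry_out --pt "-1 -4 0 -2 0" --pt "-1 -4 0 -1 0" --pt "-1 -4 0 -1 0" --pt "-1 -3 0 0 0" --pt "-1 0 0 3 0" --pt "-1 0 0 3 0" --pt "-1 -1 0 2 0" --pt "-1 -1 0 0 0"

```text
clock: 28.4
tcp_pos: [0.4881, -0.2689, 0.2382]
orientation: [1.0, 0.002, 0.011, 0.003]
wrist_force: [25.9, -3.7, -30.9]
width: 0.044
```

```bash
python3 st.py 19; python3 edge.py 19
```

```text
t 28.4 tcp [ 0.4881 -0.2689  0.2382] yaw 0.0042 zax [ 0.0213 -0.0068 -0.9997] F [ 25.9  -3.7 -30.9] w 0.044
19 [(np.float64(0.465), 8.6), (np.float64(0.465), 9.0), (np.float64(0.465), 8.9), (np.float64(0.465), 9.0), (np.float64(0.465), 9.0)]
```

>>> carry_out --pt "-1 -3 0 -1 0" --pt "-1 -3 0 -1 0" --pt "-1 -3 0 1 0" --pt "-1 -2 0 0 0"

```text
clock: 28.9
tcp_pos: [0.4731, -0.2693, 0.2382]
orientation: [1.0, 0.001, 0.006, 0.002]
wrist_force: [6.7, -1.4, -2.8]
width: 0.0437
```

```bash
python3 st.py 20; python3 edge.py 20
```

```text
t 28.9 tcp [ 0.4731 -0.2693  0.2382] yaw 0.0024 zax [ 0.0121 -0.0042 -0.9999] F [ 6.7 -1.4 -2.8] w 0.0437
20 [(np.float64(0.451), 2.2), (np.float64(0.45), 2.1), (np.float64(0.45), 2.5), (np.float64(0.465), 3.4), (np.float64(0.465), 3.7)]
```

The catches let go: the plug's rear edge went from 0.465 to 0.450 and the force dropped to 7 N. The pads sit about 8 mm off centre on the grip, so I'll regrip centred while the plug is still supported, then pull on.

>>> carry_out --pt "0.2 2 0 0 0" --pt "0.2 0 0 0 0" --pt "0.2 4 0 0 0" --pt "0.2 3 0 0 0" --pt "0.2 0 0 0 0"

```text
clock: 29.5
tcp_pos: [0.4773, -0.2691, 0.2376]
orientation: [1.0, 0.0, 0.0, 0.0]
wrist_force: [0.4, -0.3, 0.4]
width: 0.0564
```

```bash
python3 st.py 21; python3 edge.py 21
python3 - <<'E'
import cv2
cv2.imwrite("pics/c21.png",cv2.resize(cv2.imread("pics/side21.png")[110:210,300:400],(560,560),interpolation=cv2.INTER_CUBIC))
E
```

```text
t 29.5 tcp [ 0.4773 -0.2691  0.2376] yaw 0.0001 zax [ 3.e-04 -1.e-04 -1.e+00] F [ 0.4 -0.3  0.4] w 0.0564
21 [(np.float64(0.444), 1.1), (np.float64(0.444), 1.5), (np.float64(0.461), 2.3), (np.float64(0.46), 3.4), (np.float64(0.461), 4.0)]
```

View pics/c21.png

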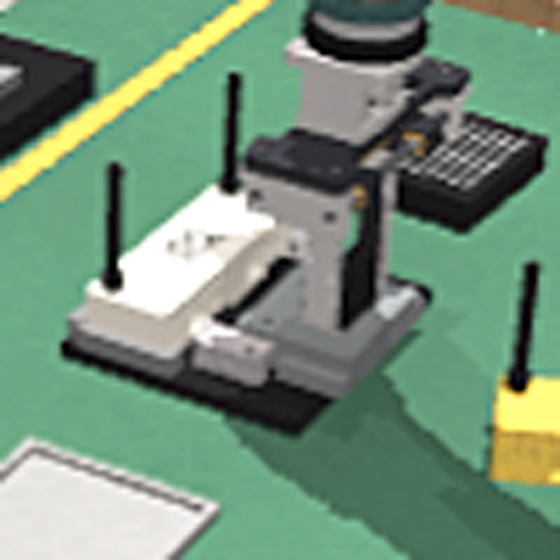

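The plug is now about 20 mm out (its rear corner is at crop (345,395), near the plate edge), the router is still seated, and the fingers are centred on the grip. Closing and pulling the rest of the way.

>>> carry_out --pt "-1 0 0 0 0" --pt "-1 0 0 0 0" --pt "-1 0 0 0 0" --pt "-1 -4 0 0 0" --pt "-1 -5 0 0 0" --pt "-1 -6 0 0 0" --pt "-1 -6 0 0 0" --pt "-1 -6 0 0 0" --pt "-1 -6 0 0 0" --pt "-1 -6 0 0 0" --pt "-1 -6 0 0 0" --pt "-1 -5 0 0 0" --pt "-1 0 0 0 0"

```text
clock: 30.9
tcp_pos: [0.426, -0.2692, 0.2377]
orientation: [1.0, -0.001, -0.0, -0.0]
wrist_force: [-0.5, 0.1, -2.6]
width: 0.0439
```

```bash
python3 st.py 22; python3 shift.py 22
cat > corner.py <<'E'
from h import *
import sys
im=cv2.imread(f"pics/side{sys.argv[1]}.png",0).astype(np.float32)
# rear bottom edge of plug over the green bench: profile on z=.012 plane
xs=np.arange(.36,.48,.001)
for y in(-.222,-.23,-.24,-.25):
    p=np.array([proj("side",[x,y,.02]) for x in xs],np.float32)
    g=cv2.remap(im,p[:,:1],p[:,1:],cv2.INTER_LINEAR)[:,0];d=cv2.GaussianBlur(np.diff(g)[:,None],(1,9),2)[:,0]
    o=np.argsort(-abs(d))[:1];print(y,[(round(xs[i],3),round(float(d[i]),1)) for i in o])
E
python3 corner.py 22
```

```text
t 30.9 tcp [ 0.426  -0.2692  0.2377] yaw -0.001 zax [-9.e-04  4.e-04 -1.e+00] F [-0.5  0.1 -2.6] w 0.0439
router+y end px shift -0.0 -0.02 score 1.0
10mm pull px [2.57178746 0.84445485]
-0.222 [(np.float64(0.378), -5.8)]
-0.23 [(np.float64(0.386), -8.1)]
-0.24 [(np.float64(0.39), -7.8)]
-0.25 [(np.float64(0.362), -12.9)]
```

The plug is free: about 70 mm out, its weight shows at 2.6 N, and the router's picture patch is unshifted. Carrying it to the parking plate.

>>> carry_out --pt "-1 0 0 20 0" --pt "-1 0 0 25 0" --pt "-1 0 15 0 0" --pt "-1 5 25 0 0" --pt "-1 8 30 0 0" --pt "-1 10 30 0 0" --pt "-1 10 30 0 0" --pt "-1 10 30 0 0" --pt "-1 10 30 0 0" --pt "-1 10 30 0 0" --pt "-1 10 30 0 0" --pt "-1 7 17 0 0" --pt "-1 0 5 0 0" --pt "-1 0 0 -15 0" --pt "-1 0 0 -15 0" --pt "-1 0 0 -10 0" --pt "-1 0 0 0 0" --pt "-1 0 0 0 0"

```text
clock: 32.8
tcp_pos: [0.5066, 0.0024, 0.2425]
orientation: [1.0, -0.0, -0.0, 0.0]
wrist_force: [-1.3, -1.1, -2.5]
width: 0.0437
```

```bash
python3 st.py
```

```text
t 32.8 tcp [0.5066 0.0024 0.2425] yaw -0.001 zax [-7.e-04 -2.e-04 -1.e+00] F [-1.3 -1.1 -2.5] w 0.0437
```

Centred over the plate. Lowering in small steps to contact.

>>> carry_out --pt "-1 0 0 -5 0" --pt "-1 0 0 -4 0" --pt "-1 0 0 -2 0" --pt "-1 0 0 -1.5 0" --pt "-1 0 0 0 0"

```text
clock: 33.3
tcp_pos: [0.5068, 0.0028, 0.23]
orientation: [1.0, -0.0, -0.0, 0.0]
wrist_force: [0.0, -0.1, -1.9]
width: 0.0436
```

```bash
python3 st.py
```

```text
t 33.3 tcp [0.5068 0.0028 0.23  ] yaw -0.0002 zax [-2.e-04 -0.e+00 -1.e+00] F [ 0.  -0.1 -1.9] w 0.0436
```

>>> carry_out --pt "-1 0 0 -1 0" --pt "-1 0 0 -1 0" --pt "-1 0 0 0 0" --pt "0.3 0 0 0 0" --pt "0.3 0 0 0 0" --pt "0.3 0 0 0 0" --pt "0.3 0 0 0 0" --pt "0.3 0 0 20 0" --pt "0.3 0 0 35 0" --pt "1 0 0 35 0" --pt "1 0 0 30 0" --pt "1 0 -40 0 0.14" --pt "1 0 -40 0 0.14" --pt "1 10 -40 0 0.14" --pt "1 20 -40 0 0.14"

```text
clock: 34.8
tcp_pos: [0.536, -0.1585, 0.3483]
orientation: [0.96, 0.279, -0.001, -0.0]
wrist_force: [0.3, -0.1, 0.3]
width: 0.0943
```

```bash
python3 st.py 23
python3 - <<'E'
import cv2,numpy as np
f=lambda n,a,b,c,d:cv2.resize(cv2.imread(n)[a:b,c:d],(400,400),interpolation=cv2.INTER_CUBIC)
cv2.imwrite("pics/c23.png",np.hstack([f("pics/top23.png",170,250,280,360),f("pics/side23.png",150,240,265,355)]))
E
```

```text
t 34.8 tcp [ 0.536  -0.1585  0.3483] yaw 0.5656 zax [-1.4e-03  4.0e-04 -1.0e+00] F [ 0.3 -0.1  0.3] w 0.0943
```

View pics/c23.png

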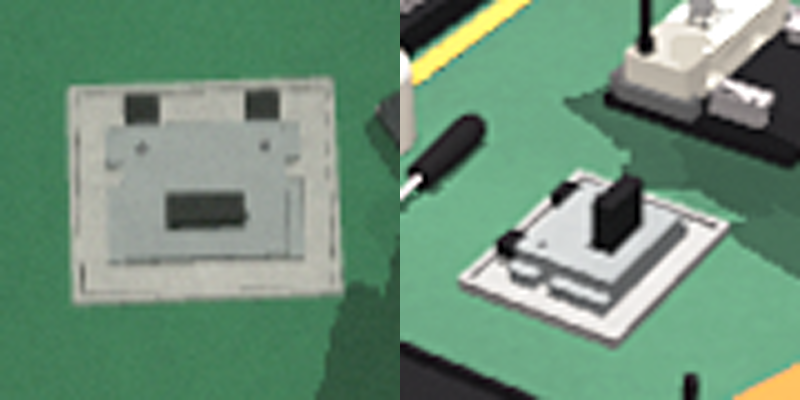

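The plug stands flat inside the park rim: its block is centred at crop (205,195) in the top view, with no tilt seen in the side view. That was my 12th view, so the rest is by numbers. Now above the router, turning the jaws along x.

>>> carry_out --pt "1 0 0 15 0.14" --pt "1 10 -20 5 0.14" --pt "1 10 -22 0 0.14" --pt "1 11 -23 0 0.14" --pt "1 11 -23 0 0.14" --pt "1 11 -23 0 0.14" --pt "1 0 0 0 0.14" --pt "1 0 0 0 0.03" --pt "1 0 0 0 0"

```text
clock: 35.8
tcp_pos: [0.5897, -0.2673, 0.3678]
orientation: [0.708, 0.706, 0.0, -0.001]
wrist_force: [-1.0, 1.1, 1.1]
width: 0.0938
```

```bash
python3 st.py 24; python3 shift.py 24 | grep router
```

```text
t 35.8 tcp [ 0.5897 -0.2673  0.3678] yaw 1.5681 zax [-8.0e-04  1.2e-03 -1.0e+00] F [-1.   1.1  1.1] w 0.0938
router+y end px shift 0.03 0.0 score 0.997
```

>>> carry_out --pt "1 0 -2 -20 0" --pt "1 0 0 -25 0" --pt "1 0 0 -25 0" --pt "1 0 0 -25 0" --pt "1 0 0 -25 0" --pt "1 0 0 -15 0" --pt "1 0 0 -10 0" --pt "1 0 0 -5 0" --pt "1 0 0 0 0" --pt "-1 0 0 0 0" --pt "-1 0 0 0 0" --pt "-1 0 0 0 0" --pt "-1 0 0 0 0" --pt "-1 0 0 0 0"

```text
clock: 37.3
tcp_pos: [0.5893, -0.2703, 0.2184]
orientation: [0.708, 0.707, -0.001, -0.001]
wrist_force: [-5.4, 0.1, 4.4]
width: 0.0573
```

```bash
python3 st.py
```

```text
t 37.3 tcp [ 0.5893 -0.2703  0.2184] yaw 1.5697 zax [-2.e-03  1.e-04 -1.e+00] F [-5.4  0.1  4.4] w 0.0573
```

>>> carry_out --pt "-1 0 0 0 0" --pt "-1 0 0 0 0" --pt "-1 0 0 3 0" --pt "-1 0 0 6 0" --pt "-1 0 0 10 0" --pt "-1 0 0 15 0" --pt "-1 0 0 15 0" --pt "-1 0 0 15 0" --pt "-1 0 0 0 0"

```text
clock: 38.2
tcp_pos: [0.591, -0.2706, 0.2856]
orientation: [0.708, 0.707, 0.001, 0.003]
wrist_force: [0.9, -0.6, -4.2]
width: 0.0558
```

```bash
python3 st.py
```

```text
t 38.2 tcp [ 0.591  -0.2706  0.2856] yaw 1.5696 zax [ 0.0055 -0.0022 -1.    ] F [ 0.9 -0.6 -4.2] w 0.0558
```

The router is held with 4.2 N of weight showing. Carrying it to the tray.

>>> carry_out --pt "-1 0 8 10 0" --pt "-1 0 16 10 0" --pt "-1 -2 24 0 0" --pt "-1 -4 30 0 0" --pt "-1 -4 30 0 0" --pt "-1 -4 30 0 0" --pt "-1 -4 30 0 0" --pt "-1 -4 30 0 0" --pt "-1 -4 30 0 0" --pt "-1 -4 30 0 0" --pt "-1 -4 30 0 0" --pt "-1 -4 30 0 0" --pt "-1 -4 30 0 0" --pt "-1 -4 30 0 0" --pt "-1 -4 30 0 0" --pt "-1 -4 30 0 0" --pt "-1 -4 30 0 0" --pt "-1 -4 30 0 0" --pt "-1 0 30 0 0" --pt "-1 0 10 0 0"

```text
clock: 40.2
tcp_pos: [0.5257, 0.2735, 0.3027]
orientation: [0.705, 0.709, 0.001, -0.002]
wrist_force: [-0.4, -0.5, -3.9]
width: 0.056
```

>>> carry_out --pt "-1 0 6 0 0" --pt "-1 0 0 0 0" --pt "-1 0 0 0 0"

```text
clock: 40.5
tcp_pos: [0.5279, 0.2724, 0.3021]
orientation: [0.708, 0.706, -0.001, 0.0]
wrist_force: [0.2, -0.3, -3.7]
width: 0.0559
```

```bash
python3 st.py
```

```text
t 40.5 tcp [0.5279 0.2724 0.3021] yaw 1.5683 zax [-4.0e-04 -1.4e-03 -1.0e+00] F [ 0.2 -0.3 -3.7] w 0.0559
```

>>> carry_out --pt "-1 0 1 -10 0" --pt "-1 0 0 -18 0" --pt "-1 0 0 -18 0" --pt "-1 0 0 -16 0" --pt "-1 0 0 -10 0" --pt "-1 0 0 -6 0" --pt "-1 0 0 -3 0" --pt "-1 0 0 -2 0" --pt "-1 0 0 -2 0" --pt "-1 0 0 -1.5 0" --pt "-1 0 0 0 0"

```text
clock: 41.6
tcp_pos: [0.5279, 0.2749, 0.2158]
orientation: [0.707, 0.707, 0.0, 0.0]
wrist_force: [-0.7, -0.1, -3.2]
width: 0.0559
```

```bash
python3 st.py
```

```text
t 41.6 tcp [0.5279 0.2749 0.2158] yaw 1.5698 zax [ 3.e-04  2.e-04 -1.e+00] F [-0.7 -0.1 -3.2] w 0.0559
```

>>> carry_out --pt "-1 0 0 -1 0" --pt "-1 0 0 -1 0" --pt "-1 0 0 -1 0" --pt "-1 0 0 -1 0" --pt "-1 0 0 0 0"

```text
clock: 42.1
tcp_pos: [0.5278, 0.2748, 0.2115]
orientation: [0.707, 0.707, -0.0, -0.0]
wrist_force: [0.1, -0.1, -4.4]
width: 0.056
```

```bash
python3 st.py
```

```text
t 42.1 tcp [0.5278 0.2748 0.2115] yaw 1.5698 zax [-3.e-04 -1.e-04 -1.e+00] F [ 0.1 -0.1 -4.4] w 0.056
```

Not in contact yet; continuing in 1 mm steps.

>>> carry_out --pt "-1 0 0 -0.7 0" --pt "-1 0 0 -0.7 0" --pt "-1 0 0 -0.6 0" --pt "-1 0 0 0 0"

```text
clock: 42.5
tcp_pos: [0.5278, 0.2748, 0.2113]
orientation: [0.708, 0.707, 0.0, 0.0]
wrist_force: [-3.5, -0.7, 10.9]
width: 0.0559
```

```bash
python3 st.py
```

```text
t 42.5 tcp [0.5278 0.2748 0.2113] yaw 1.5697 zax [ 2.e-04 -0.e+00 -1.e+00] F [-3.5 -0.7 10.9] w 0.0559
```

Contact with 15 N. Easing off, then letting go and retreating.

>>> carry_out --pt "-1 0 0 1 0" --pt "-1 0 0 0 0" --pt "0.7 0 0 0 0" --pt "0.7 0 0 0 0" --pt "0.7 0 0 0 0" --pt "0.7 0 0 0 0" --pt "0.7 0 0 10 0" --pt "0.7 0 0 25 0" --pt "0.7 0 0 30 0" --pt "0.7 0 0 30 0" --pt "0.7 0 0 30 0" --pt "0.7 0 0 30 0" --pt "0.7 -30 -30 0 0" --pt "0.7 -40 -40 0 0" --pt "0.7 -40 -40 0 0" --pt "0.7 0 -40 0 0" --pt "0.7 0 -20 0 0" --pt "0.7 0 0 0 0"

```text
clock: 44.3
tcp_pos: [0.4269, 0.1112, 0.3665]
orientation: [0.709, 0.705, -0.0, 0.001]
wrist_force: [0.2, 0.0, 0.4]
width: 0.0798
```

```bash
python3 st.py 25
python3 - <<'E'
from h import *
t=cv2.imread("pics/top25.png")[:,:,::-1].copy();s=cv2.imread("pics/side25.png")[:,:,::-1].copy()
# router: white blob inside the tray
def big(im,f,x0,x1,y0,y1):
    m=mask(im,f);z=np.zeros_like(m);z[y0:y1,x0:x1]=m[y0:y1,x0:x1]
    c=max(cv2.findContours(z,cv2.RETR_EXTERNAL,cv2.CHAIN_APPROX_NONE)[0],key=cv2.contourArea);return c
w=lambda h,s,v:(s<50)&(v>150)
c=big(t,w,180,280,165,250);r=cv2.minAreaRect(c);b=cv2.boxPoints(r)
P=np.array([plane("top",p,.043) for p in b]);print("router top",cv2.contourArea(c),P.mean(0),"sides",np.linalg.norm(P[1]-P[0]),np.linalg.norm(P[2]-P[1]))
print(np.round(P,3).tolist())
b4=cv2.approxPolyDP(big(s,w,195,320,190,310),3,True)[:,0];print("side poly",b4.tolist())
exp=[proj("side",[.528+i*.028,.275+j*.085,.043]).round(1).tolist() for i in(-1,1) for j in(-1,1)];print("expected top corners",exp)
# plug grip (dark) on park, tray/park centres by plane
k=lambda h,s,v:(v<70)
c=big(t,k,308,336,200,222);m=c[:,0].mean(0);print("grip px",m,plane("top",m,.06))
a0=cv2.imread("pics/top0.png",0);a1=cv2.imread("pics/top25.png",0)
for n,(x0,x1,y0,y1) in dict(flask=(320,345,118,146),driver=(288,352,146,164),gateway=(470,522,186,224),tape=(127,164,190,226)).items():
    q=cv2.matchTemplate(a1[y0-8:y1+8,x0-8:x1+8],a0[y0:y1,x0:x1],cv2.TM_CCOEFF_NORMED);_,v,_,l=cv2.minMaxLoc(q);print(n,np.array(l)-8,round(v,3))
E
```

```text
t 44.3 tcp [0.4269 0.1112 0.3665] yaw 1.5646 zax [ 6.0e-04 -1.3e-03 -1.0e+00] F [0.2 0.  0.4] w 0.0798
router top 540.5 [0.52753362 0.29046209 0.043     ] sides 0.1449235061188337 0.05701589972480301
[[0.556, 0.364, 0.043], [0.557, 0.219, 0.043], [0.5, 0.217, 0.043], [0.498, 0.361, 0.043]]
side poly [[280, 232], [261, 227], [233, 252], [234, 259], [226, 258], [227, 268], [243, 276], [280, 241]]
expected top corners [[280.3, 231.2], [242.4, 266.1], [264.6, 224.6], [226.0, 258.1]]
grip px [320.75675676 211.81081081] [0.50289119 0.0026801  0.06      ]
flask [0 0] 0.999
driver [0 0] 0.997
gateway [0 0] 0.995
tape [0 0] 0.998
```

All checks agree: the router's side-view corners match a flat pose at the tray centre, the plug is parked, and the bystanders haven't shifted. Handing in.

```bash
python3 -c "
from rig import arm
print(arm.hand_in())"
```

```text
the job is handed in; nothing more can be done
None
```

The plug is parked and the router is in the outgoing tray, both let go. I handed the job in at about 44 s of the 67 s allowed; the rig gave no verdict.

**What I did**
- **Pulling the plug:** This took several attempts. An x-jaw grip, friction pulls, pushing with closed fingers and rocking all failed, with the wrist seeing up to about 90 N. A low grip with the jaws along y, pulling while sweeping from downforce to lift, freed the catches. I then regripped it centred and drew it about 70 mm out.
- **Parking the plug:** I set it on the plate and let go. The router's picture patch had not shifted (0.03 px) when checked just before I gripped it.
- **Moving the router:** I lifted it, lowered it to the tray floor in steps of 1 mm or less (about 15 N at contact), eased off and released.

**Last checks**
- **Router:** Its top corners in the side view matched a flat router near the tray centre (x about 0.528, y about 0.275) to within about 3.5 px. The top-view blob gave y 0.290 with a side of 145 mm instead of 170 mm. That disagrees with the side view, probably because the arm hid part of the router, but even 0.290 is within limits.
- **Plug:** Its grip measured at (0.503, 0.003), which puts the plug within a few mm of the plate centre. It looked flat in the last picture I viewed.
- **Bystanders:** The flask, screwdriver, gateway box and tape showed zero pixel shift.
- **Robot:** It was touching nothing, with wrist force about 0.4 N.

I used all 12 picture views before picking up the router, so I checked its placing by measurement only. The edge detector I used to track the plug was unreliable once the plug had moved, so from then on I relied on the tool position and the pictures.

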